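Square the sample box cover and shut the lid press

TASK

The loose cover plate lies askew on the sample box in the lid press. Push it until it lies square on the box with its edges flush on all four sides, and only then swing the hinged press plate all the way down over it. Leave the tins that lie around the press where they are.

Things in the scene. Friction and masses are not known exactly. Their poses are not given: they have to be found in the camera images.
- cover: loose flat grey plastic cover plate, 130 mm (its x) by 100 mm (its y) by 12 mm thick, about 0.18 kg, lying askew on the top of the sample box, overhanging it by up to 35 mm on the side away from the hinge and up to 25 mm at either end; origin at the centre of its underside, z up
- press: the lid press, fixed to the table; origin at table height under the centre of the sample box. Grey base plate 190 mm in x, 245 mm in y (from y = -90 to +155 mm), 20 mm thick. Two hinge posts on its +y side at x = +/-68 mm, y = +115 mm, topping out 119 mm above the table. Its +y points to the robot's left, turned by up to 0.35 rad either way
- box_top (a point): centre of the top face of the dark sample box, 80 mm above the table, axes as the press. The box is fixed on the base: 130 mm (x) by 100 mm (y), the same outline as the cover, 60 mm high, with plain upright walls and a 70 by 40 mm mouth in its top. On its +y side a steel fence (100 mm long, 6 mm thick, inner face at y = +51.5 mm) rises 8 mm above the top
- press_plate (a joint): angle of the hinged aluminium press plate (rad): 0 is shut, lying level over the box with its rubber pad 3 mm above a properly placed cover; it starts open at 1.6 to 1.95 (about upright or leaning away from the box); end stops at 0 and 2.1. The hinge is stiff: it stays where it is left and needs about 1 to 4 N at the bar
- plate_bar (a point): centre of the black round bar at the free edge of the press plate, 16 mm in diameter and 110 mm long, parallel to the hinge; 195 mm from the hinge axis. The press plate is 110 mm wide along the hinge and 8 mm thick, with a 6 mm pad on the side facing the box and two 8 mm ribs on the other
- plate_hinge (a point): middle of the hinge axis of the press plate, which runs along the press's x axis: 115 mm to +y of box_top and 25 mm above it
- tin_a: white round tin, 72 mm across, 24 mm high, lying flat on the table behind the hinge (bystander); origin at the centre of its underside
- tin_b: white round tin, 68 mm across, 22 mm high, lying flat on the table on the side of the press away from the hinge (bystander); origin at the centre of its underside
- tin_c: white round tin, 72 mm across, 24 mm high, lying flat on the table beyond the press (bystander); origin at the centre of its underside
Things that resemble listed ones, but are neither listed nor needed, are in the scene too. There is more than one size of the cover; the job needs the smaller.

How it is judged:
On the way:
1. the cover lies square on the box, within 6 mm each way and 0.07 rad, while the press plate is still open (beyond 1.0 rad) (x of cover in the frame of box_top between -0.006 and 0.006 m and y of cover in the frame of box_top between -0.006 and 0.006 m and z of cover in the frame of box_top below 0.004 m and angle between the x axis of cover and the x axis of box_top, either way round below 0.07 rad and angle between cover's own z axis and vertical below 0.05 rad and value of joint press_plate above 1 rad), for 0.2 s.
At the end, for the whole second after the job is handed in: The cover rests flat on the box, within 6 mm of its centre each way and within 0.07 rad of square, at rest, and the press plate is shut (below 0.06 rad) over it (x of cover in the frame of box_top between -0.006 and 0.006 m and y of cover in the frame of box_top between -0.006 and 0.006 m and z of cover in the frame of box_top between -0.004 and 0.004 m and angle between the x axis of cover and the x axis of box_top, either way round below 0.07 rad and angle between cover's own z axis and vertical below 0.05 rad and linear speed of cover below 0.01 m/s and value of joint press_plate below 0.06 rad); the robot touches nothing.
It fails at once if one of the three tins around the press is moved by more than 30 mm (distance of any of tin_a, tin_b, tin_c from where it was at the start of the episode above 0.03 m).
It also fails if it takes over 67 s, if anything falls off the work surface, if the arm or the gripper's body presses on something with over 40 N, if the wrist force passes 120 N, or if a joint passes its speed limit or range.

ROBOT

A 6-joint arm with a two-finger parallel gripper is mounted at the origin on the work surface. World frame = base frame: x ahead of the robot, y to its left, z up, the work surface at z = 0. Lengths are in m, angles in rad, forces in N, time in s.
With the tool pointing down it reaches from about 0.4 to 0.825 m from the base axis. Payload 7 kg.
Tool frame: the origin (TCP) lies on the centre line of the jaws, within the pads' length; the fingertips stand 22 mm ahead of it and the grasp point (between the pads) lies 3 mm ahead of it; z points along the fingers, y is the line along which they close (so a half turn about z gives the same grasp; the last joint's range is limited). The gripper opens to 88 mm and grips with 3 to 60 N. Pads are 19 mm wide; open, the fingers measure 130 mm over their backs; the gripper's body (78 mm by 193 mm) begins 47 mm behind the grasp point.
Start: joints at [-0.851, 0.359, 0.012, 0, -1.224, -0.288], TCP at [0.282, -0.613, 0.249] pointing down, gripper open.
Joint ranges: [-3.07, 3.07], [-1.43, 2.12], [-1.02, 1.25], [-3.03, 1.67], [-3.05, -0], [-3.03, 3.03]. Speed limits (rad/s): [2.39, 2.39, 3.01, 3.14, 3.14, 3.14].

INTERFACE

Orientations are given as [roll, pitch, yaw] about the fixed x, y, z axes, in that order (R = Rz(yaw) Ry(pitch) Rx(roll)).
In Python, from station import arm gives the robot as it stands.
- The arm moves only by the tool arm_command, never from a script. Its argument "series" is one flat list of numbers, 7 for each row, row after row: the turn, a rotation vector about the tool's x, y, z each as a share of 90 degrees, from -1 to 1, then the shift along the tool's x, y, z each as a share of 0.1 m, from -1 to 1, then the opening, from 0 (shut) to 1 (fully open). A call has 1 to 8 rows; each row is the pose to reach, as a shift and turn from the pose commanded when the call began, along the tool's axes at that moment; what a row does not reach only later rows make up. A row lasts 1/8 s, in which the tool goes at most 62.5 mm and 10.7 degrees, less where a joint would pass 70% of its speed; a pose out of reach is approached as far as the arm can. A call with a number of a shift or a turn outside -1 to 1 is refused whole. A call with a gripper value outside its range is refused whole. The fingers move at their own pace and stop on an object; "force" is the grip in N (left out, the last holds). Time passes only in rows, so rows that repeat a pose let the fingers close. It gives the time, the measured TCP pose, the force, the opening and the grip force at its end, in the units of the state.
- arm.get_state(): the state, without advancing time (a new reading comes with each control period).
- arm.grab_frame(name): name is "scene" or "top"; returns the picture (480x640x3 uint8, blue, green, red); there is no depth.
- arm.camera_model(name): a dict with "fovy" (degrees; the focal length in pixels is half the picture's height over the tangent of half this angle, whatever the lens; pixels are square), "cx", "cy" (the principal point, pixels), "pose" (4x4, takes a point from camera to world coordinates). Camera axes: x right, y down, z forward; pixel columns grow to the right and rows downward; lengths in m; the calibration is good to about 2 mm. A picture is of the moment at which its call begins. camera_model takes no time and is no camera call.
- arm.job_done(): hands the job in; it is judged then, once.
The state is a dict: "t": time; "q": joint angles; "qd": joint speeds; "joint_efforts": joint torques, N m; "eef_pos": TCP position; "ee_rot": TCP orientation; "force": force on the tool from outside, world axes, zero at the start; "moment": the same for the moment, N m; "width": finger opening in m; "gripper_force": force on a finger pad.
Only numpy, scipy, OpenCV 4.12 (cv2) and the standard library are available. Lean on these libraries where they do the work, as an engineer would, in place of code of your own. Each camera call takes 0.05 s, during which the arm holds its last target. There are 200 camera calls.

## Working session

There is one attempt and no reset: what is moved stays moved. The work goes in short steps, Python scripts to look and compute and a tool call to move; the robot and the scene stay as the last step left them, time stands still between calls to the robot, and variables do not carry over. Pictures are saved under pics/ and viewed, at most 10 in all, crops included, and the job is handed in when it is done.

Besides the shell and the picture viewer there is one more tool, called after "Emit:" by a JSON object that holds its "name" and its "arguments". arm_command: Moves the arm, as the interface text tells. Its arguments: {"type":"object","properties":{"series":{"type":"array"},"force":{"type":"number"}},"required":["series"]}

```bash
mkdir -p pics; ls; python3 - <<'E'
from station import arm
import cv2
for n in("scene","top"):
    cv2.imwrite(f"pics/{n}0.png",arm.grab_frame(n)); m=arm.camera_model(n); print(n,m)
print(arm.get_state())
E
```

```text
pics
scene {'fovy': 52.770571007075645, 'cx': 320.74655348569297, 'cy': 234.93675486625133, 'pose': array([[ 0.11704008,  0.61111641, -0.78283993,  1.14736269],
       [ 0.99305284, -0.08165978,  0.08472147, -0.06349289],
       [-0.01215186, -0.78731722, -0.61642836,  0.61008473],
       [ 0.        ,  0.        ,  0.        ,  1.        ]])}
top {'fovy': 45.529917292440636, 'cx': 326.57982989372937, 'cy': 235.40716010533905, 'pose': array([[ 0.01326564, -0.99805214,  0.06095861,  0.45041184],
       [-0.99953733, -0.01490478, -0.02651373,  0.0217561 ],
       [ 0.02737066, -0.06057868, -0.99778809,  0.98023275],
       [ 0.        ,  0.        ,  0.        ,  1.        ]])}
{'t': 0.1, 'q': array([-8.50901207e-01,  3.59298954e-01,  1.11535702e-02, -2.92829801e-04,
       -1.22408869e+00, -2.88097084e-01]), 'qd': array([ 0.0004519 , -0.00080261,  0.0024305 ,  0.00149635,  0.00054964,
       -0.00074054]), 'joint_efforts': array([-1.32475521e-03, -5.84165275e+01,  2.93751973e+01,  7.01553002e+00,
        1.02152795e-02, -2.72342362e-05]), 'eef_pos': array([ 0.28229629, -0.61269507,  0.24773107]), 'ee_rot': array([ 3.14013593e+00, -1.44591953e-04, -2.70989422e+00]), 'force': array([-0.51184576, -0.62172256, -0.2230929 ]), 'moment': array([ 0.01558723, -0.05084261,  0.06147369]), 'gripper_force': 0.0, 'width': 0.08758398601496006}
```

View pics/scene0.png

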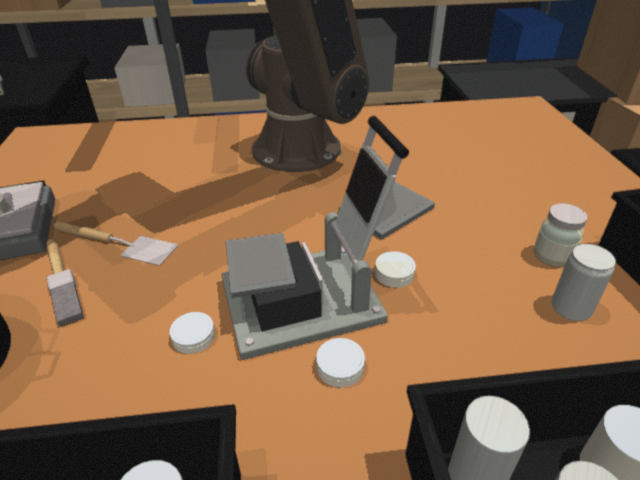

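View pics/top0.png

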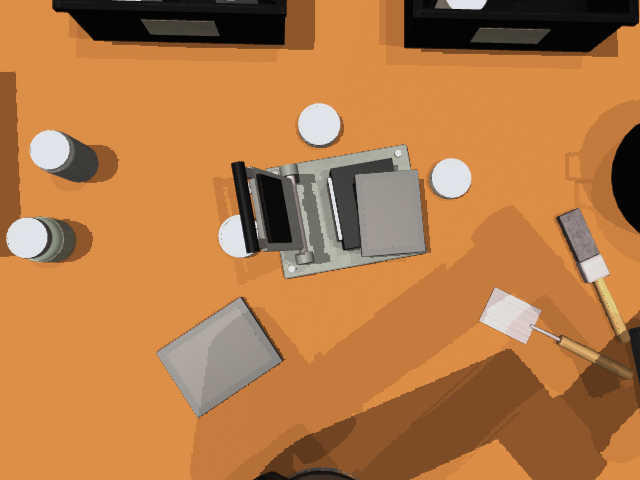

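The top view shows the press around (340,210). One grey plate lies on the dark box at (390,213) and a larger grey plate lies on the table at (220,355). The first fits because it is on the sample box, overhanging away from the hinge, and is the smaller. I'll confirm that with a crop and fitted outlines.

```bash
cat > h.py <<'E'
import numpy as np, cv2
from station import arm
def K(n):
    m=arm.camera_model(n); f=240/np.tan(np.radians(m["fovy"]/2)); return m,f
def ray(n,uv):
    m,f=K(n); T=np.array(m["pose"]); d=T[:3,:3]@np.array([(uv[0]-m["cx"])/f,(uv[1]-m["cy"])/f,1]); return T[:3,3],d/np.linalg.norm(d)
def onz(n,uv,z):
    o,d=ray(n,uv); return o+d*(z-o[2])/d[2]
def tri(a,b):
    o1,d1=ray("top",a);o2,d2=ray("scene",b)
    s=np.linalg.lstsq(np.c_[d1,-d2],o2-o1,rcond=None)[0]; p,q=o1+s[0]*d1,o2+s[1]*d2
    return (p+q)/2,np.linalg.norm(p-q)
E
python3 - <<'E'
import cv2
a=cv2.imread("pics/top0.png"); s=cv2.imread("pics/scene0.png")
t=cv2.resize(a[130:290,225:435],None,fx=3.8,fy=3.7,interpolation=cv2.INTER_CUBIC)
cv2.imwrite("pics/c1.png",cv2.resize(a[135:290,220:430],(798,589),interpolation=cv2.INTER_CUBIC))
cv2.imwrite("pics/c2.png",cv2.resize(s[210:360,210:410],(800,600),interpolation=cv2.INTER_CUBIC))
E
```

```text
(no output)
```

View pics/c1.png

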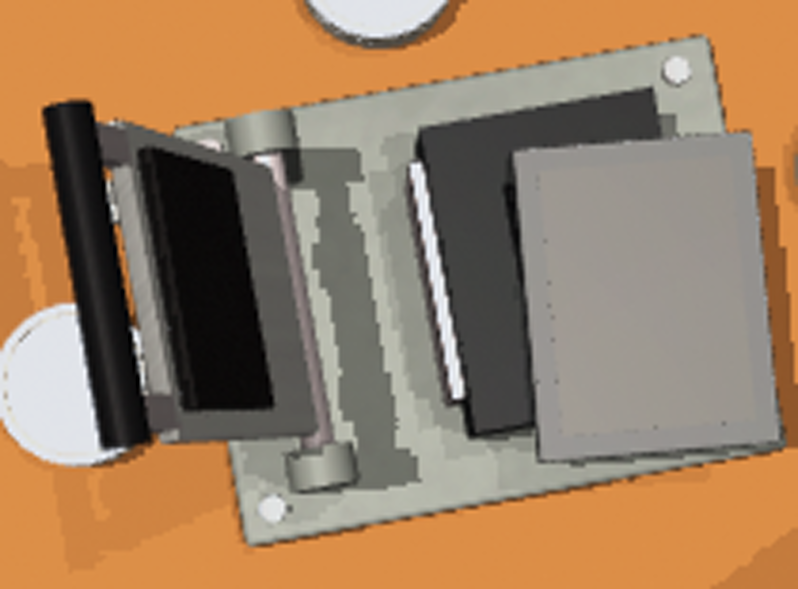

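View pics/c2.png

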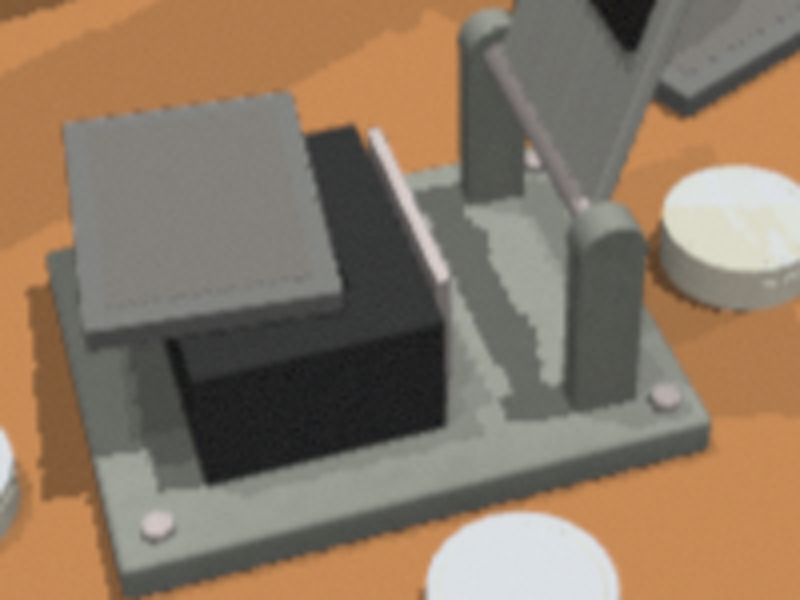

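The crops confirm the target: the smaller cover lies on the dark box. In c1 its corners are (513,150), (750,132), (781,440) and (538,460). The box corners are (418,130), (655,88) and (470,435). The press plate leans left, with its bar from (70,105) to (125,443).

```bash
python3 - <<'E'
from h import *
T=lambda p:(220+p[0]/3.8,135+p[1]/3.8)
S=lambda p:(210+p[0]/4,210+p[1]/4)
np.set_printoptions(precision=4,suppress=True)
P={}
for n,a,b in [("cv+y-x",(538,460),(292,93)),("cv-y-x",(781,440),(63,125)),("cv-y+x",(750,132),(88,328)),("cv+y+x",(513,150),(342,290)),
 ("bx+y+x",(418,130),(443,315)),("bx-y+x",(655,88),(197,378)),("base-y+x",(708,36),(124,572)),("base+y+x",None,(705,425))]:
    if a: P[n],e=tri(T(a),S(b)); print(n,P[n],e)
b1=tri(T((70,115)),(402,149));b2=tri(T((122,435)),(374,123)); print("bar",b1,b2)
C=[onz("top",T(p),.092) for p in [(538,460),(781,440),(750,132),(513,150)]]
cc=np.mean(C,0); ex=(C[3]-C[0]+C[2]-C[1]);print("cover",cc,np.arctan2(ex[1],ex[0]),[np.linalg.norm(C[i]-C[i-1]) for i in range(4)])
B=[onz("top",T(p),.08) for p in [(470,435),(418,130),(655,88)]]
ex=B[1]-B[0]; ey=B[1]-B[2]
print("boxang",np.arctan2(ex[1],ex[0]),np.arctan2(-ey[0],ey[1]),np.linalg.norm(ex),np.linalg.norm(ey),"ctr",(B[0]+B[2])/2)
G=[onz("top",T(p),.02) for p in [(248,543),(175,127),(708,36)]]
ex=G[1]-G[0]; ey=G[1]-G[2];a=np.arctan2(-ey[0],ey[1]);g=(G[0]+G[2])/2
print("base",np.arctan2(ex[1],ex[0]),a,np.linalg.norm(ex),np.linalg.norm(ey),"ctr",g-.0325*ey/np.linalg.norm(ey))
for n,p,z in[("tinA",(239,236),.024),("tinB",(451,178),.022),("tinC",(320,125),.024)]: print(n,onz("top",p,z))
E
```

```text
cv+y-x [ 0.4734 -0.057   0.09  ] 0.00019286587927919255
cv-y-x [ 0.483  -0.1566  0.0903] 0.0008365559048657023
cv-y+x [ 0.6104 -0.1427  0.0918] 0.0014807984239619786
cv+y+x [ 0.6013 -0.0451  0.0908] 0.00040395462772265146
bx+y+x [ 0.6106 -0.0064  0.0814] 0.0005328817029739892
bx-y+x [ 0.6305 -0.1039  0.0802] 0.003242118341273459
base-y+x [ 0.6671 -0.1372  0.0171] 0.0019960027187320767
bar (array([0.5752, 0.1109, 0.2959]), np.float64(0.00032149058511407537)) (array([0.4744, 0.0934, 0.2884]), np.float64(0.0007293032140224821))
cover [ 0.5419 -0.1005  0.092 ] 0.0969377418203134 [np.float64(0.12831051651199657), np.float64(0.10042411460303881), np.float64(0.1281444115911624), np.float64(0.09870706540584878)]
boxang 0.1805430363494378 0.1948040920142149 0.12936521955153507 0.10124347840419619 ctr [ 0.557  -0.0675  0.08  ]
base 0.19138978062635686 0.189235604708138 0.1874762525887204 0.24211165682353708 ctr [ 0.5578 -0.0686  0.02  ]
tinA [0.5057 0.1425 0.024 ]
tinB [ 0.6099 -0.2139  0.022 ]
tinC [0.6961 0.01   0.024 ]
```

```bash
cat >> h.py <<'E'
from scipy.spatial.transform import Rotation as Ro
C=np.array([.5575,-.068]); A=.19
def world(x,y): return C+[np.cos(A)*x-np.sin(A)*y,np.sin(A)*x+np.cos(A)*y]
def press(p): d=np.array(p[:2])-C; return np.array([np.cos(A)*d[0]+np.sin(A)*d[1],-np.sin(A)*d[0]+np.cos(A)*d[1]])
def go(x,y,tipz,yaw):
    "shares for a call taking the tip to press x,y at height tipz"
    s=arm.get_state(); R0=Ro.from_euler("xyz",s["ee_rot"]); R1=Ro.from_euler("xyz",[np.pi,0,yaw])
    w=(R0.inv()*R1).as_rotvec()/(np.pi/2); d=R0.inv().apply(np.r_[world(x,y),tipz+.022]-s["eef_pos"])/.1
    print("t",round(s["t"],2),"now",(press(s["eef_pos"])*1e3).round(1),s["eef_pos"].round(4),s["ee_rot"].round(3),"F",s["force"].round(1),"turn",w.round(3),"shift",d.round(3))
YP=A-np.pi/2; XP=A-np.pi+0
E
python3 - <<'E'
from h import *
go(-.015,-.112,.18,YP)
E
```

```text
t 0.1 now [-373.1 -482.9] [ 0.2823 -0.6127  0.2477] [ 3.14 -0.   -2.71] F [-0.5 -0.6 -0.2] turn [ 0.001  0.001 -0.846] shift [-4.365  2.744  0.461]
```

Emit:
{"name": "arm_command", "arguments": {"series": [0, 0, 0, -0.5, 0.32, 0, 0.8, 0, 0, 0, -1, 0.63, 0, 0.8]}}

```text
t: 0.35
eef_pos: [0.3469, -0.513, 0.2477]
ee_rot: [3.14, -0.0, -2.712]
force: [2.1, -0.1, 0.4]
width: 0.0736
gripper_force: 0.0
```

Emit:
{"name": "arm_command", "arguments": {"series": [0, 0, 0, -0.5, 0.32, 0, 0.8, 0, 0, 0, -1, 0.63, 0, 0.8]}}

```text
t: 0.6
eef_pos: [0.412, -0.4131, 0.2483]
ee_rot: [3.141, -0.0, -2.71]
force: [0.2, -1.2, 0.5]
width: 0.0708
gripper_force: 0.0
```

Emit:
{"name": "arm_command", "arguments": {"series": [0, 0, 0, -0.5, 0.32, 0, 0.8, 0, 0, 0, -1, 0.63, 0, 0.8]}}

```text
t: 0.85
eef_pos: [0.4765, -0.314, 0.2484]
ee_rot: [3.141, -0.0, -2.71]
force: [1.5, -0.6, 0.2]
width: 0.0703
gripper_force: 0.0
```

Emit:
{"name": "arm_command", "arguments": {"series": [0, 0, -0.1, -0.4, 0.3, 0, 0.8, 0, 0, -0.2, -0.8, 0.5, 0, 0.8, 0, 0, -0.3, -0.8, 0.5, 0, 0.8, 0, 0, -0.42, -0.8, 0.5, 0, 0.8, 0, 0, -0.53, -0.8, 0.5, 0, 0.8, 0, 0, -0.64, -0.8, 0.5, 0, 0.8, 0, 0, -0.75, -0.8, 0.5, 0, 0.8, 0, 0, -0.85, -0.8, 0.5, 0, 0.8]}}

```text
t: 1.85
eef_pos: [0.5273, -0.2368, 0.2481]
ee_rot: [3.141, 0.0, -1.369]
force: [-0.4, 0.3, 0.6]
width: 0.0702
gripper_force: 0.0
```

```bash
python3 - <<'E'
from h import *
go(-.015,-.112,.10,YP); print(arm.get_state()["q"],arm.get_state()["width"])
E
```

```text
t 1.85 now [ -61.5 -160.1] [ 0.5273 -0.2368  0.2481] [ 3.141  0.    -1.369] F [-0.4  0.3  0.6] turn [0.    0.    0.007] shift [-0.475 -0.472  1.261]
[-8.40357950e-02  2.01060707e-01 -2.07226653e-01 -2.30408433e-04
 -1.16337503e+00  2.85641714e-01] 0.0701558458119552
```

Emit:
{"name": "arm_command", "arguments": {"series": [0, 0, 0.01, -0.48, -0.47, 0, 0.8, 0, 0, 0.01, -0.48, -0.47, 0.5, 0.8, 0, 0, 0.01, -0.48, -0.47, 1, 0.8]}}

```text
t: 2.22
eef_pos: [0.5648, -0.1797, 0.1475]
ee_rot: [-3.14, 0.0, -1.389]
force: [1.3, 0.3, -0.7]
width: 0.0704
gripper_force: 0.0
```

Emit:
{"name": "arm_command", "arguments": {"series": [0, 0, 0, 0, 0, 0.25, 0.8, 0, 0, 0, 0, 0, 0.42, 0.8, 0, 0, 0, 0, 0, 0.42, 0.8]}}

```text
t: 2.6
eef_pos: [0.5637, -0.1807, 0.1056]
ee_rot: [3.139, 0.0, -1.39]
force: [0.4, -0.4, -0.1]
width: 0.0703
gripper_force: 0.0
```

```bash
python3 - <<'E'
from h import *
go(-.015,-.060,.084,YP)
cv2.imwrite("pics/s1.png",cv2.resize(arm.grab_frame("scene")[180:360,190:430],(800,600)))
E
```

```text
t 2.6 now [ -15.2 -111.9] [ 0.5637 -0.1807  0.1056] [ 3.139  0.    -1.39 ] F [ 0.4 -0.4 -0.1] turn [ 0.001  0.    -0.006] shift [-0.519  0.003 -0.004]
```

View pics/s1.png

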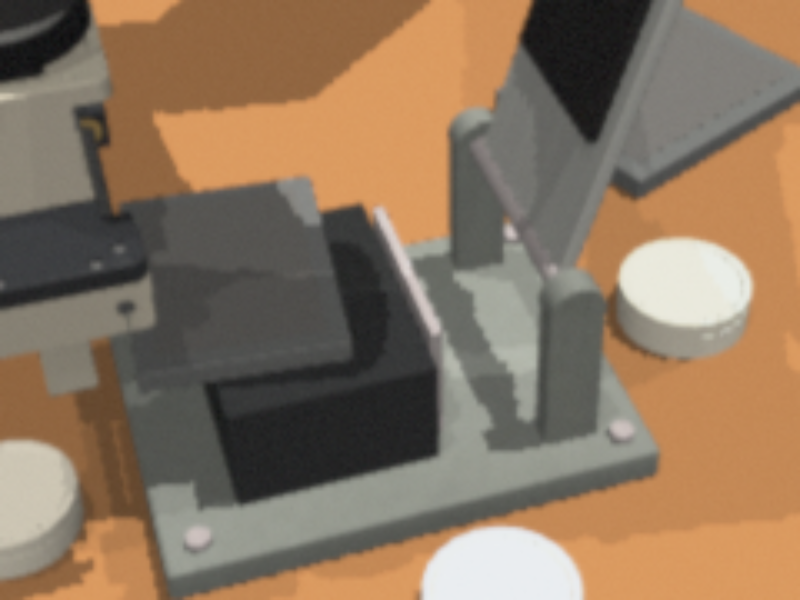

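The fingertip at (70,385) stands just outside the cover's free edge at (135,300), at cover height. Next I push toward the fence.

Emit:
{"name": "arm_command", "arguments": {"series": [0, 0, 0, -0.08, 0, 0, 0.8, 0, 0, 0, -0.15, 0, 0, 0.8, 0, 0, 0, -0.22, 0, 0, 0.8, 0, 0, 0, -0.29, 0, 0, 0.8, 0, 0, 0, -0.35, 0, 0, 0.8, 0, 0, 0, -0.41, 0, 0, 0.8, 0, 0, 0, -0.47, 0, 0, 0.8, 0, 0, 0, -0.5, 0, 0, 0.8]}}

```text
t: 3.65
eef_pos: [0.5552, -0.1312, 0.1065]
ee_rot: [3.141, 0.0, -1.39]
force: [0.1, -0.4, 0.2]
width: 0.0702
gripper_force: 0.6
```

```bash
python3 - <<'E'
from h import *
go(-.015,-.059,.084,YP)
E
```

```text
t 3.65 now [-14.2 -61.6] [ 0.5552 -0.1312  0.1065] [ 3.141  0.    -1.39 ] F [ 0.1 -0.4  0.2] turn [ 0.     0.    -0.006] shift [-0.026  0.009  0.005]
```

Emit:
{"name": "arm_command", "arguments": {"series": [0, 0, 0, -0.02, 0, 0, 0.8, 0, 0, 0, -0.02, 0, 0, 0.8, 0, 0, 0, 0.3, 0, 0, 0.8, 0, 0, 0, 0.3, 0, -0.5, 0.6, 0, 0, 0, 0.3, 0, -0.9, 0.6, 0, 0, 0, 0.3, 0, -0.9, 0.6]}}

```text
t: 4.4
eef_pos: [0.5626, -0.1613, 0.2]
ee_rot: [-3.136, -0.001, -1.39]
force: [-0.3, -0.2, -0.3]
width: 0.053
gripper_force: 0.0
```

```bash
python3 - <<'E'
from h import *
go(-.118,-.008,.174,XP)
s=arm.grab_frame("scene");t=arm.grab_frame("top")
cv2.imwrite("pics/s2.png",cv2.resize(np.hstack([s[200:350,200:400],t[130:280,230:430]]),(800,300),interpolation=cv2.INTER_CUBIC))
E
```

```text
t 4.4 now [-12.7 -92.6] [ 0.5626 -0.1613  0.2   ] [-3.136e+00 -1.000e-03 -1.390e+00] F [-0.3 -0.2 -0.3] turn [-0.004  0.002  0.994] shift [-0.836  1.062  0.033]
```

View pics/s2.png

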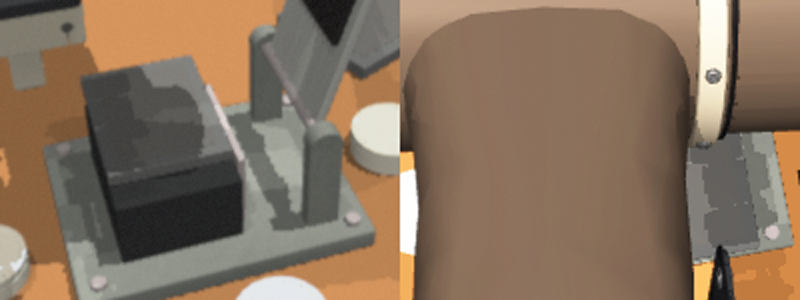

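The cover now lies square against the fence in y, and it still overhangs toward the robot. I'll go round to the robot-side end.

Emit:
{"name": "arm_command", "arguments": {"series": [0, 0, 0.1, 0, 0.4, 0, 0.6, 0, 0, 0.2, -0.1, 0.8, 0, 0.6, 0, 0, 0.31, -0.3, 1, 0, 0.6, 0, 0, 0.42, -0.5, 1, 0, 0.6, 0, 0, 0.53, -0.7, 1, 0, 0.6, 0, 0, 0.64, -0.84, 1, 0, 0.6, 0, 0, 0.75, -0.84, 1, 0, 0.6, 0, 0, 0.86, -0.84, 1, 0, 0.6]}}

```text
t: 5.5
eef_pos: [0.4464, -0.0961, 0.1953]
ee_rot: [3.141, -0.002, -2.747]
force: [0.5, -1.0, -0.6]
width: 0.0524
gripper_force: 0.0
```

```bash
python3 - <<'E'
from h import *
go(-.118,-.008,.084,XP)
E
```

```text
t 5.5 now [-114.4   -6.6] [ 0.4464 -0.0961  0.1953] [ 3.141e+00 -2.000e-03 -2.747e+00] F [ 0.5 -1.  -0.6] turn [ 0.    -0.001  0.131] shift [ 0.036 -0.007  0.893]
```

Emit:
{"name": "arm_command", "arguments": {"series": [0, 0, 0.1, 0.04, 0, 0, 0.6, 0, 0, 0.13, 0.04, 0, 0.3, 0.6, 0, 0, 0.13, 0.04, 0, 0.6, 0.6, 0, 0, 0.13, 0.04, 0, 0.88, 0.6, 0, 0, 0.13, 0.04, 0, 0.88, 0.6]}}

```text
t: 6.12
eef_pos: [0.4412, -0.0982, 0.1061]
ee_rot: [3.141, -0.006, -2.946]
force: [0.2, -0.3, 0.9]
width: 0.0526
gripper_force: 0.0
```

```bash
python3 - <<'E'
from h import *
go(-.076,-.008,.084,XP)
E
```

```text
t 6.12 now [-119.9   -7.7] [ 0.4412 -0.0982  0.1061] [ 3.141 -0.006 -2.946] F [ 0.2 -0.3  0.9] turn [ 0.    -0.004  0.004] shift [-0.439 -0.005 -0.002]
```

Emit:
{"name": "arm_command", "arguments": {"series": [0, 0, 0, -0.08, 0, 0, 0.6, 0, 0, 0, -0.15, 0, 0, 0.6, 0, 0, 0, -0.21, 0, 0, 0.6, 0, 0, 0, -0.27, 0, 0, 0.6, 0, 0, 0, -0.33, 0, 0, 0.6, 0, 0, 0, -0.38, 0, 0, 0.6, 0, 0, 0, -0.42, 0, 0, 0.6, 0, 0, 0, -0.45, 0, 0, 0.6]}}

```text
t: 7.12
eef_pos: [0.488, -0.089, 0.1084]
ee_rot: [3.142, 0.0, -2.945]
force: [-1.3, -0.6, 0.3]
width: 0.0529
gripper_force: 0.7
```

Emit:
{"name": "arm_command", "arguments": {"series": [0, 0, 0, 0, 0, 0, 0.6]}}

```text
t: 7.25
eef_pos: [0.4882, -0.0889, 0.1084]
ee_rot: [3.141, 0.001, -2.945]
force: [-0.2, 1.1, 0.6]
width: 0.0524
gripper_force: 0.0
```

```bash
python3 - <<'E'
from h import *
go(-.0745,-.008,.084,XP)
s=arm.grab_frame("scene")
cv2.imwrite("pics/s3.png",cv2.resize(s[210:330,210:370],(800,600),interpolation=cv2.INTER_CUBIC))
E
```

```text
t 7.25 now [-72.   -7.4] [ 0.4882 -0.0889  0.1084] [ 3.141e+00  1.000e-03 -2.945e+00] F [-0.2  1.1  0.6] turn [0.    0.    0.004] shift [ 0.025 -0.005  0.024]
```

View pics/s3.png

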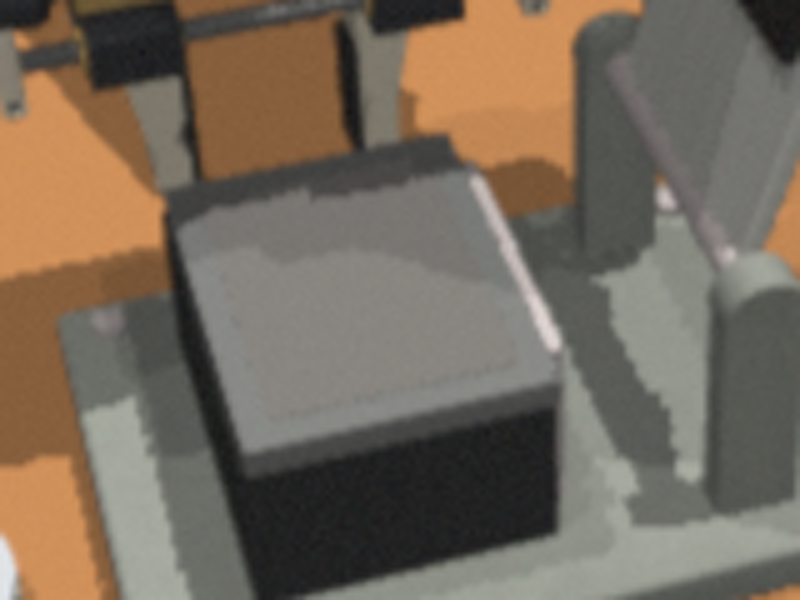

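```bash
python3 - <<'E'
from h import *
S=lambda p:(210+p[0]/5,210+p[1]/5)
for n,p,z in[("cov +x-y",(240,455),.092),("cov +x+y",(559,380),.092),("cov low",(248,475),.08),("cov low+y",(559,405),.08),("cov -x+y",(447,136),.092),("cov -x-y",(166,212),.092),("box foot",(557,532),.02)]:
    print(n,(press(onz("scene",S(p),z))*1e3).round(1))
E
```

```text
cov +x-y [ 69.3 -49.1]
cov +x+y [68.8 50.4]
cov low [ 66.5 -47.2]
cov low+y [67.5 50.7]
cov -x+y [-58.2  50.3]
cov -x-y [-48.6 -49.6]
box foot [65.  50.1]
```

Emit:
{"name": "arm_command", "arguments": {"series": [0, 0, 0, 0.2, 0, 0, 0.6, 0, 0, 0, 0.3, 0, -0.4, 0.4, 0, 0, 0, 0.3, 0, -0.8, 0.2, 0, 0, 0, 0.3, -0.6, -1, 0, 0, 0, 0, 0.3, -1, -1, 0, 0, 0, 0, 0.3, -1, -1, 0]}}

```text
t: 8.05
eef_pos: [0.4783, -0.1949, 0.2085]
ee_rot: [-3.141, 0.001, -2.948]
force: [-0.4, -0.4, -0.6]
width: 0.0082
gripper_force: 0.0
```

```bash
python3 - <<'E'
from h import *
go(0,.24,.29,YP); print(arm.get_state()["q"].round(2))
s=arm.grab_frame("scene");t=arm.grab_frame("top")
cv2.imwrite("pics/s4.png",np.vstack([cv2.resize(s[210:310,220:340],(720,600))[:300*2],])[:600])
cv2.imwrite("pics/t4.png",t)
E
```

```text
t 8.05 now [-101.8 -109.6] [ 0.4783 -0.1949  0.2085] [-3.141e+00  1.000e-03 -2.948e+00] F [-0.4 -0.4 -0.6] turn [-0.     0.    -0.998] shift [-1.03   3.493 -1.035]
[-0.01  0.13 -0.39 -0.   -1.05 -1.37]
```

View pics/s4.png

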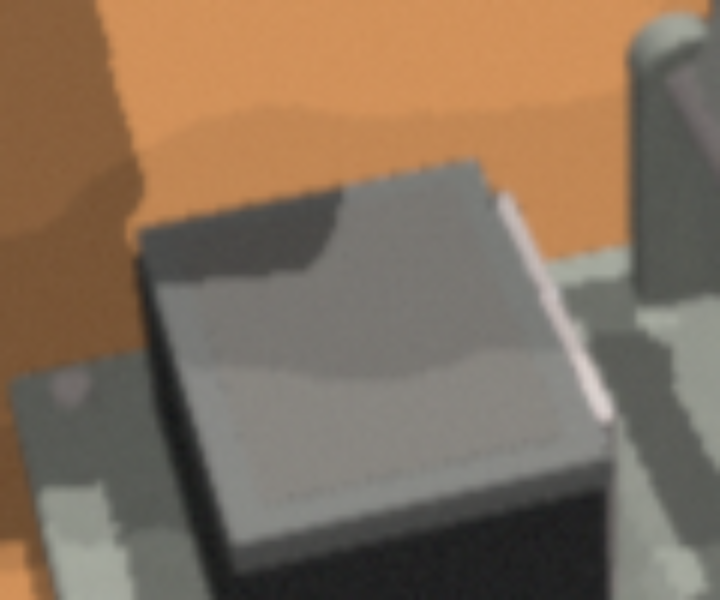

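```bash
python3 - <<'E'
from h import *
S=lambda p:(220+p[0]/6-.4,210+p[1]/6-.4)
P=[press(onz("scene",S(p),.092))*1e3 for p in[(142,232),(475,162),(611,457),(234,545)]]
P=np.array(P);print(P.round(1),P.mean(0).round(1))
e=P[2]+P[3]-P[0]-P[1];print("yaw",np.arctan2(e[1],e[0]),np.linalg.norm(e)/2); e=P[1]+P[2]-P[0]-P[3];print(np.arctan2(-e[0],e[1]),np.linalg.norm(e)/2)
E
```

```text
[[-59.3 -47.5]
 [-60.2  49.7]
 [ 68.1  50. ]
 [ 68.5 -48. ]] [4.3 1. ]
yaw -0.0007140325092827618 128.0324880166843
0.006478043713044755 97.60880723490149
```

Yaw and y are good (0.00 rad and +1 mm), but x is about 3–4 mm too far. I'll nudge it back from the far end.

Emit:
{"name": "arm_command", "arguments": {"series": [0, 0, 0, -0.4, 0.2, 0, 0.3, 0, 0, 0, -0.8, 0.4, 0, 0.6, 0, 0, 0, -1, 0.5, 0, 0.6]}}

```text
t: 8.52
eef_pos: [0.5673, -0.1222, 0.2083]
ee_rot: [3.141, 0.0, -2.943]
force: [-0.4, -0.1, 1.2]
width: 0.0268
gripper_force: 0.0
```

Emit:
{"name": "arm_command", "arguments": {"series": [0, 0, 0, -0.5, 0.25, 0, 0.6, 0, 0, 0, -1, 0.5, 0, 0.6, 0, 0, 0, -1, 0.5, 0.4, 0.6, 0, 0, 0, -1, 0.5, 0.7, 0.6, 0, 0, 0, -1, 0.5, 0.7, 0.6]}}

```text
t: 9.15
eef_pos: [0.6524, -0.0554, 0.1359]
ee_rot: [3.141, -0.006, -2.945]
force: [0.5, -0.3, 1.7]
width: 0.0526
gripper_force: 0.0
```

```bash
python3 - <<'E'
from h import *
go(.074,-.008,.084,XP)
E
```

```text
t 9.15 now [95.6 -5.5] [ 0.6524 -0.0554  0.1359] [ 3.141 -0.006 -2.945] F [ 0.5 -0.3  1.7] turn [ 0.    -0.004  0.004] shift [ 0.214 -0.023  0.3  ]
```

Emit:
{"name": "arm_command", "arguments": {"series": [0, 0, 0, 0, 0, 0.2, 0.6, 0, 0, 0, 0, 0, 0.3, 0.6, 0, 0, 0, 0.05, 0, 0.3, 0.6, 0, 0, 0, 0.1, 0, 0.3, 0.6, 0, 0, 0, 0.14, 0, 0.3, 0.6, 0, 0, 0, 0.17, 0, 0.3, 0.6, 0, 0, 0, 0.17, 0, 0.3, 0.6]}}

```text
t: 10.02
eef_pos: [0.6377, -0.0593, 0.1089]
ee_rot: [-3.142, 0.001, -2.945]
force: [0.4, -0.3, 0.4]
width: 0.0526
gripper_force: 0.0
```

```bash
python3 - <<'E'
from h import *
go(.074,-.008,.084,XP)
E
```

```text
t 10.03 now [80.4 -6.6] [ 0.6377 -0.0593  0.1089] [-3.142e+00  1.000e-03 -2.945e+00] F [ 0.4 -0.3  0.4] turn [-0.     0.     0.004] shift [ 0.064 -0.013  0.029]
```

Emit:
{"name": "arm_command", "arguments": {"series": [0, 0, 0, 0.03, 0, 0.02, 0.6, 0, 0, 0, 0.05, 0, 0.02, 0.6, 0, 0, 0, 0.06, 0, 0.02, 0.6, 0, 0, 0, 0.06, 0, 0.02, 0.6]}}

```text
t: 10.52
eef_pos: [0.6317, -0.0605, 0.1065]
ee_rot: [3.142, -0.0, -2.945]
force: [1.2, -0.0, -0.2]
width: 0.0522
gripper_force: 0.2
```

```bash
python3 - <<'E'
from h import *
go(.074,-.008,.084,XP)
E
```

```text
t 10.53 now [74.3 -6.7] [ 0.6317 -0.0605  0.1065] [ 3.142 -0.    -2.945] F [ 1.2 -0.  -0.2] turn [ 0.    -0.     0.004] shift [ 0.003 -0.013  0.005]
```

Emit:
{"name": "arm_command", "arguments": {"series": [0, 0, 0, -0.2, 0, 0, 0.6, 0, 0, 0, -0.2, 0, -0.5, 0.3, 0, 0, 0, -0.2, 0, -1, 0, 0, 0, 0, -0.2, 0, -1, 0]}}

```text
t: 11.02
eef_pos: [0.6537, -0.0565, 0.2113]
ee_rot: [-3.141, 0.007, -2.945]
force: [-1.5, 0.1, -0.8]
width: 0.0283
gripper_force: 0.0
```

Emit:
{"name": "arm_command", "arguments": {"series": [0, 0, 0, 0, 0, -0.5, 0, 0, 0, 0, 0, 0, -1, 0, 0, 0, 0, 0, 0, -1, 0]}}

```text
t: 11.4
eef_pos: [0.653, -0.0567, 0.3108]
ee_rot: [-3.141, 0.007, -2.945]
force: [0.5, 0.3, -0.6]
width: 0.0016
gripper_force: 0.0
```

```bash
python3 - <<'E'
from h import *
go(0,.235,.33,YP)
s=arm.grab_frame("scene");t=arm.grab_frame("top")
cv2.imwrite("pics/s5.png",np.hstack([cv2.resize(s[210:310,220:340],(480,400),interpolation=cv2.INTER_CUBIC),cv2.resize(t,(320,400))]))
E
```

```text
t 11.4 now [95.9 -6.9] [ 0.653  -0.0567  0.3108] [-3.141  0.007 -2.945] F [ 0.5  0.3 -0.6] turn [-0.004  0.003 -0.996] shift [ 0.941  2.425 -0.42 ]
```

View pics/s5.png

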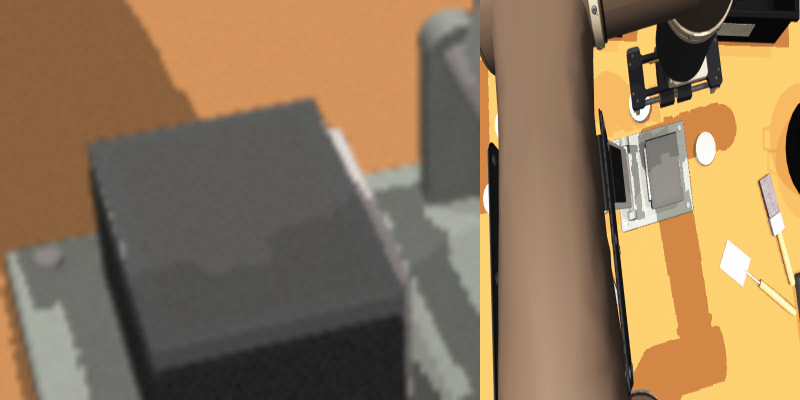

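```bash
python3 - <<'E'
from h import *
S=lambda p:(220+p[0]/4-.4,210+p[1]/4-.4)
P=np.array([press(onz("scene",S(p),.092))*1e3 for p in[(90,147),(317,100),(407,302),(155,358)]])
print(P.round(1),P.mean(0).round(1))
t=arm.grab_frame("top");cv2.imwrite("pics/t5.png",t)
cv2.imwrite("pics/c5.png",cv2.resize(t[130:290,400:600],(800,640))[:600])
E
```

```text
[[-64.9 -48.5]
 [-65.6  51.3]
 [ 66.7  50.3]
 [ 65.7 -47.8]] [0.5 1.4]
```

The cover centre now measures (0.5, 1.4) mm and square, with the plate still open. Next I go over the bar to behind it.

Emit:
{"name": "arm_command", "arguments": {"series": [0, 0, 0, 0, 0, -0.5, 0, 0, 0, 0, 0.4, 0.3, -0.5, 0, 0, 0, 0, 0.8, 0.7, -0.5, 0, 0, 0, 0, 0.94, 1, -0.5, 0, 0, 0, 0, 0.94, 1, -0.5, 0]}}

```text
t: 12.18
eef_pos: [0.5381, 0.0243, 0.3558]
ee_rot: [3.141, -0.001, -2.943]
force: [-0.4, -0.1, 0.5]
width: 0.0006
gripper_force: 0.0
```

Emit:
{"name": "arm_command", "arguments": {"series": [0, 0, 0, 0, 0.5, 0, 0, 0, 0, 0, 0, 1, 0, 0, 0, 0, 0, 0, 1, 0, 0]}}

```text
t: 12.55
eef_pos: [0.5199, 0.1234, 0.3549]
ee_rot: [-3.141, -0.003, -2.942]
force: [-0.4, -0.6, 0.7]
width: 0.0003
gripper_force: 0.0
```

```bash
python3 - <<'E'
from h import *
go(0,.235,.33,XP); print(arm.get_state()["q"].round(2))
s=arm.grab_frame("scene")
cv2.imwrite("pics/s6.png",s[60:360,180:480])
E
```

```text
t 12.55 now [ -0.7 195. ] [0.5199 0.1234 0.3549] [-3.141e+00 -3.000e-03 -2.942e+00] F [-0.4 -0.6  0.7] turn [-0.    -0.002  0.006] shift [-0.011  0.4    0.029]
[ 0.6   0.07 -0.12 -0.   -1.38 -1.97]
```

View pics/s6.png

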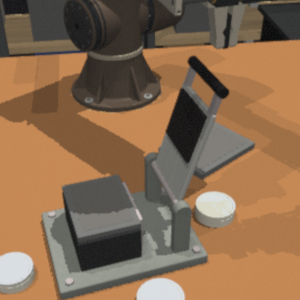

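The fingers at (225,30) are behind and above the bar at (205,72), and the cover is still square. I go past the bar and lower.

Emit:
{"name": "arm_command", "arguments": {"series": [0, 0, 0, 0, 0.4, 0, 0, 0, 0, 0, 0, 0.4, 0, 0, 0, 0, 0, 0, 0.4, 0.3, 0, 0, 0, 0, 0, 0.4, 0.56, 0, 0, 0, 0, 0, 0.4, 0.56, 0], "force": 40}}

```text
t: 13.22
eef_pos: [0.5119, 0.1587, 0.2983]
ee_rot: [-3.14, -0.005, -2.947]
force: [-0.3, -0.4, 0.4]
width: 0.0002
gripper_force: 0.0
```

Emit:
{"name": "arm_command", "arguments": {"series": [0, 0, 0, 0, -0.1, 0, 0, 0, 0, 0, 0, -0.2, 0, 0, 0, 0, 0, 0, -0.3, 0, 0, 0, 0, 0, 0, -0.4, -0.03, 0, 0, 0, 0, 0, -0.5, -0.05, 0, 0, 0, 0, 0, -0.6, -0.07, 0, 0, 0, 0, 0, -0.7, -0.08, 0]}}

```text
t: 14.1
eef_pos: [0.5266, 0.0915, 0.3091]
ee_rot: [3.141, 0.001, -2.945]
force: [-0.7, 3.9, 1.4]
width: 0.0001
gripper_force: 1.6
```

```bash
python3 - <<'E'
from h import *
go(0,.073,.273,XP)
s=arm.grab_frame("scene")
cv2.imwrite("pics/s7.png",s[60:360,180:480])
E
```

```text
t 14.1 now [ -0.2 162.4] [0.5266 0.0915 0.3091] [ 3.141e+00  1.000e-03 -2.945e+00] F [-0.7  3.9  1.4] turn [0.    0.001 0.004] shift [ 0.004 -0.894  0.14 ]
```

View pics/s7.png

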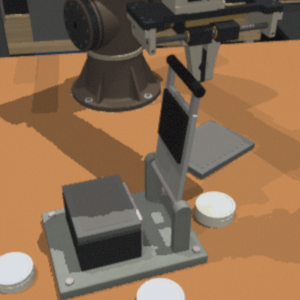

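The fingers at (203,65) press on the back of the bar (185,75), and the plate has come forward. I keep pushing.

Emit:
{"name": "arm_command", "arguments": {"series": [0, 0, 0, 0, -0.15, 0, 0, 0, 0, 0, 0, -0.3, 0.01, 0, 0, 0, 0, 0, -0.45, 0.03, 0, 0, 0, 0, 0, -0.6, 0.06, 0, 0, 0, 0, 0, -0.75, 0.1, 0, 0, 0, 0, 0, -0.9, 0.15, 0]}}

```text
t: 14.9
eef_pos: [0.5438, 0.0024, 0.2931]
ee_rot: [-3.141, -0.0, -2.946]
force: [0.0, 2.4, 2.2]
width: 0.0001
gripper_force: 0.9
```

Emit:
{"name": "arm_command", "arguments": {"series": [0, 0, 0, 0, -0.12, 0.05, 0, 0, 0, 0, 0, -0.23, 0.1, 0, 0, 0, 0, 0, -0.35, 0.18, 0, 0, 0, 0, 0, -0.45, 0.25, 0, 0, 0, 0, 0, -0.55, 0.33, 0, 0, 0, 0, 0, -0.65, 0.42, 0]}}

```text
t: 15.65
eef_pos: [0.5565, -0.0608, 0.251]
ee_rot: [-3.142, 0.0, -2.945]
force: [-0.7, 0.3, 1.3]
width: 0.0005
gripper_force: 0.6
```

```bash
python3 - <<'E'
from h import *
go(0,-.02,.29,XP)
s=arm.grab_frame("scene")
cv2.imwrite("pics/s8.png",s[60:360,180:480])
E
```

```text
t 15.65 now [0.4 7.3] [ 0.5565 -0.0608  0.251 ] [-3.142  0.    -2.945] F [-0.7  0.3  1.3] turn [-0.     0.     0.004] shift [ 0.006 -0.273 -0.61 ]
```

View pics/s8.png

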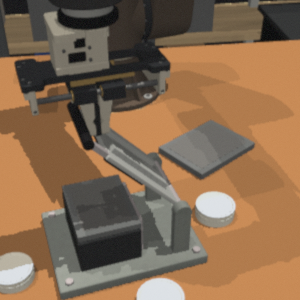

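The plate stands at about 0.8 rad. Next I lift clear of the bar and press it from above.

Emit:
{"name": "arm_command", "arguments": {"series": [0, 0, 0, 0, 0.05, 0, 0, 0, 0, 0, 0, 0.05, -0.3, 0, 0, 0, 0, 0, 0.05, -0.6, 0, 0, 0, 0, 0, -0.2, -0.6, 0, 0, 0, 0, 0, -0.42, -0.6, 0, 0, 0, 0, 0, -0.42, -0.6, 0]}}

```text
t: 16.45
eef_pos: [0.5646, -0.1019, 0.3117]
ee_rot: [-3.141, 0.0, -2.947]
force: [0.2, -1.0, 0.3]
width: 0.0004
gripper_force: 0.0
```

Emit:
{"name": "arm_command", "arguments": {"series": [0, 0, 0, 0, 0, 0.15, 0, 0, 0, 0, 0, 0, 0.3, 0, 0, 0, 0, 0, -0.05, 0.4, 0, 0, 0, 0, 0, -0.12, 0.5, 0, 0, 0, 0, 0, -0.2, 0.6, 0, 0, 0, 0, 0, -0.25, 0.7, 0, 0, 0, 0, 0, -0.3, 0.8, 0]}}

```text
t: 17.32
eef_pos: [0.5718, -0.1342, 0.2336]
ee_rot: [-3.135, 0.002, -2.945]
force: [1.1, -16.4, 12.0]
width: 0.0004
gripper_force: 8.8
```

```bash
python3 - <<'E'
from h import *
go(0,-.084,.161,XP)
E
```

```text
t 17.32 now [  1.6 -67.8] [ 0.5718 -0.1342  0.2336] [-3.135e+00  2.000e-03 -2.945e+00] F [  1.1 -16.4  12. ] turn [-0.004  0.001  0.004] shift [ 0.018 -0.159  0.507]
```

The sideways force shows the tips slid down in front of the bar. I back off, centre over it and feel for its top.

Emit:
{"name": "arm_command", "arguments": {"series": [0, 0, 0, 0, -0.05, -0.1, 0, 0, 0, 0, 0, -0.05, -0.4, 0, 0, 0, 0, 0, -0.05, -0.7, 0, 0, 0, 0, 0, 0.3, -0.7, 0, 0, 0, 0, 0, 0.38, -0.7, 0, 0, 0, 0, 0, 0.38, -0.7, 0]}}

```text
t: 18.08
eef_pos: [0.5629, -0.093, 0.3014]
ee_rot: [3.141, -0.0, -2.944]
force: [-0.3, 0.0, 0.1]
width: 0.0003
gripper_force: 0.0
```

Emit:
{"name": "arm_command", "arguments": {"series": [0, 0, 0, 0, 0, 0.1, 0, 0, 0, 0, 0, 0, 0.2, 0, 0, 0, 0, 0, 0, 0.27, 0, 0, 0, 0, 0, 0, 0.34, 0, 0, 0, 0, 0, 0, 0.4, 0]}}

```text
t: 18.7
eef_pos: [0.563, -0.0937, 0.261]
ee_rot: [-3.142, -0.0, -2.946]
force: [-0.3, 0.1, 0.3]
width: 0.0004
gripper_force: 0.0
```

```bash
python3 - <<'E'
from h import *
go(0,-.084,.161,XP)
s=arm.grab_frame("scene")
d=cv2.inRange(s,(0,0,0),(26,26,26)); n,l,st,c=cv2.connectedComponentsWithStats(d[60:300,200:420])
for i in range(1,n):
    if st[i,4]>40: print(st[i]+[200,60,0,0,0])
m,f=K("scene");T=np.array(m["pose"])
for th in(.5,.6,.7,.8,.9):
    o=[]
    for x in(-.055,.055):
        p=np.r_[world(x,.115-.195*np.cos(th)),.105+.195*np.sin(th)]; q=T[:3,:3].T@(p-T[:3,3]); o+=[round(f*q[0]/q[2]+m["cx"]),round(f*q[1]/q[2]+m["cy"])]
    print(th,o)
E
```

```text
t 18.7 now [  0.6 -26.2] [ 0.563  -0.0937  0.261 ] [-3.142 -0.    -2.946] F [-0.3  0.1  0.3] turn [-0.    -0.     0.004] shift [ 0.009 -0.577  0.78 ]
[209  61  62  23 620]
[227  95   9   8  62]
[221 109  17   9 113]
[229 192  17  32 199]
0.5 [231, 198, 244, 240]
0.6 [236, 187, 250, 229]
0.7 [242, 177, 257, 218]
0.8 [250, 168, 266, 207]
0.9 [259, 158, 276, 197]
```

The bar shows at about θ=0.55, with y about −51 mm and its top near 0.215 m. I centre the tips over it and follow the arc.

Emit:
{"name": "arm_command", "arguments": {"series": [0, 0, 0, 0, -0.25, 0, 0, 0, 0, 0, 0, -0.25, 0.1, 0, 0, 0, 0, 0, -0.26, 0.22, 0, 0, 0, 0, 0, -0.28, 0.3, 0, 0, 0, 0, 0, -0.31, 0.4, 0, 0, 0, 0, 0, -0.36, 0.5, 0]}}

```text
t: 19.5
eef_pos: [0.5702, -0.1289, 0.2111]
ee_rot: [-3.142, 0.0, -2.945]
force: [0.6, 0.1, 0.7]
width: 0.0004
gripper_force: 0.5
```

```bash
python3 - <<'E'
from h import *
go(0,-.074,.151,XP)
s=arm.grab_frame("scene")
d=cv2.inRange(s,(0,0,0),(26,26,26)); n,l,st,c=cv2.connectedComponentsWithStats(d[60:300,200:420])
for i in range(1,n):
    if st[i,4]>40: print(st[i]+[200,60,0,0,0])
E
```

```text
t 19.5 now [  1.  -62.2] [ 0.5702 -0.1289  0.2111] [-3.142  0.    -2.945] F [0.6 0.1 0.7] turn [-0.     0.     0.004] shift [ 0.011 -0.118  0.381]
[200 104  46  25 403]
[203 139   9   6  42]
[200 151  14   8  78]
[229 226  11  15  80]
```

Emit:
{"name": "arm_command", "arguments": {"series": [0, 0, 0, 0, -0.05, 0.12, 0, 0, 0, 0, 0, -0.1, 0.24, 0, 0, 0, 0, 0, -0.14, 0.36, 0, 0, 0, 0, 0, -0.17, 0.48, 0, 0, 0, 0, 0, -0.18, 0.58, 0, 0, 0, 0, 0, -0.18, 0.66, 0]}}

```text
t: 20.3
eef_pos: [0.5735, -0.1467, 0.1448]
ee_rot: [-3.141, -0.0, -2.946]
force: [-0.1, -0.8, 1.4]
width: 0.0004
gripper_force: 0.4
```

```bash
python3 - <<'E'
from h import *
go(0,-.08,.113,XP)
E
```

```text
t 20.3 now [  0.8 -80.3] [ 0.5735 -0.1467  0.1448] [-3.141 -0.    -2.946] F [-0.1 -0.8  1.4] turn [-0.    -0.     0.004] shift [0.008 0.003 0.098]
```

Emit:
{"name": "arm_command", "arguments": {"series": [0, 0, 0, 0, 0, 0.04, 0, 0, 0, 0, 0, 0, 0.07, 0, 0, 0, 0, 0, 0, 0.1, 0, 0, 0, 0, 0, 0, 0.1, 0]}}

```text
t: 20.8
eef_pos: [0.5736, -0.1464, 0.1355]
ee_rot: [3.142, 0.0, -2.945]
force: [-0.2, 0.1, 0.7]
width: 0.0004
gripper_force: 0.0
```

Emit:
{"name": "arm_command", "arguments": {"series": [0, 0, 0, 0, 0, 0.02, 0, 0, 0, 0, 0, 0, 0.03, 0, 0, 0, 0, 0, 0, 0.03, 0]}}

```text
t: 21.18
eef_pos: [0.5739, -0.1464, 0.1349]
ee_rot: [-3.141, 0.002, -2.945]
force: [-6.4, 2.6, 16.9]
width: 0.0005
gripper_force: 8.4
```

The stop was reached: 17 N with the tips at 0.113 m, which is the shut bar's top. I lift clear.

Emit:
{"name": "arm_command", "arguments": {"series": [0, 0, 0, 0, 0, -0.1, 0, 0, 0, 0, 0, 0, -0.5, 0, 0, 0, 0, 0, 0, -1, 0, 0, 0, 0, 0, 0, -1, 0]}}

```text
t: 21.68
eef_pos: [0.5759, -0.1467, 0.2373]
ee_rot: [-3.14, 0.008, -2.945]
force: [0.3, -0.6, -0.3]
width: 0.0003
gripper_force: 0.0
```

Emit:
{"name": "arm_command", "arguments": {"series": [0, 0, 0, 0.4, -0.4, -0.3, 0, 0, 0, 0, 0.8, -0.8, -0.5, 0, 0, 0, 0, 0.8, -0.8, -0.5, 0, 0, 0, 0, 0.8, -0.8, -0.5, 0]}}

```text
t: 22.18
eef_pos: [0.5104, -0.2406, 0.2821]
ee_rot: [3.141, -0.0, -2.946]
force: [0.8, 0.5, -0.2]
width: 0.0003
gripper_force: 0.0
```

```bash
python3 - <<'E'
from h import *
s=arm.grab_frame("scene"); cv2.imwrite("pics/s9.png",s)
m,f=K("scene");T=np.array(m["pose"])
def pr(x,y,z):
    q=T[:3,:3].T@(np.r_[world(x,y),z]-T[:3,3]); return (f*q[0]/q[2]+m["cx"]).round(),(f*q[1]/q[2]+m["cy"]).round()
print("bar pred shut",pr(-.055,-.08,.105),pr(.055,-.08,.105),"th.06",pr(.055,-.08,.1167))
# bar: darkest run along rows between ends
u,v=pr(0,-.08,.105); g=cv2.cvtColor(s,cv2.COLOR_BGR2GRAY)
for k in(-.03,0,.03):
    u,v=map(int,pr(k,-.08,.105)); print((u,v),g[v-14:v+16:2,u],"row",g[v,u-16:u+17:2])
# cover/box +x end column below the plate: cover face grey -> box dark
for y in(-.03,0,.03):
    u,v=map(int,pr(.065,y,.086)); print("cover face",(u,v),g[v-10:v+11:2,u], pr(.065,y,.092)[1],pr(.065,y,.08)[1])
print(arm.get_state()["force"].round(1),arm.get_state()["t"])
E
```

```text
bar pred shut (np.float64(223.0), np.float64(248.0)) (np.float64(235.0), np.float64(293.0)) th.06 (np.float64(234.0), np.float64(287.0))
(226, 257) [144  77  25  19  19  22  24  19  19  24  27  24  17  26  24] row [ 89  88  85  94 139  95  24  24  19  26  64 140 141 141 142 141 104]
(229, 269) [37 28 17 24 22 24 23 26 32 33 34 34 26 32 30] row [143 142 141 141 140  88  23  22  26  29  56 132 144 142 145 147  56]
(232, 282) [34 32 30 31 30 28 33 37 33 36 36 30 21 18 47] row [140 141 111  80  93  63  31  36  37  32  34  96 125 159 166 177 174]
cover face (270, 299) [ 61  98 130  96  70  63  53  34  32  33  34] 296.0 302.0
cover face (290, 294) [ 61  75 116 104  70  68  53  35  29  33  35] 292.0 297.0
cover face (308, 290) [ 62  98 118  94  69  63  50  33  30  30  30] 287.0 293.0
[-0.1  0.7  0.5] 22.225
```

The bar and the cover's end face are at the pixels predicted for shut and flush, so I hand it in.

```bash
python3 -c "
from station import arm
print(arm.job_done())"
```

```text
the job is handed in; nothing more can be done
None
```

The cover lies square on the box, measured about 1 mm off centre with the plate still open, the press plate was pushed down to its stop over it, and the job is handed in at about 22 s (no verdict came back); I viewed 12 pictures, two over the limit of 10.

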